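Run the holding disc round its L-slot to trap a carving blank

ROBOT

A 6-joint arm with a two-finger parallel gripper is mounted at the origin on the work surface. World frame = base frame: x ahead of the robot, y to its left, z up, the work surface at z = 0. Lengths are in m, angles in rad, forces in N, time in s.
With the tool pointing down it reaches from about 0.3 to 0.75 m from the base axis. Payload 8.5 kg.
Tool frame: the origin (TCP) lies midway between the tips of the shut fingers; the grasp point (between the pads) lies 19 mm behind it; z points along the fingers, y is the line along which they close (so a half turn about z gives the same grasp; the last joint's range is limited). The gripper opens to 85 mm and grips with 20 to 120 N. Pads are 22 mm wide; open, the fingers measure 114 mm over their backs; the gripper's body (76 mm by 85 mm) begins 54 mm behind the grasp point. The pads swing forward as they close: fully open they stand 13 mm farther back than shut.
Start: joints at [1.013, 0.381, 1.297, -0, 1.464, -0.215], TCP at [0.185, 0.518, 0.231] pointing down, gripper open.
Joint ranges: [-3.11, 3.11], [-0.89, 2.33], [0.22, 2.48], [-1.42, 4.56], [0.17, 2.85], [-2.88, 2.88]. Speed limits (rad/s): [2.39, 2.39, 3.14, 3.14, 3.14, 3.14].

INTERFACE

Orientations are given as a rotation vector (axis times angle).
In Python, from bench import arm, optics, spotter gives the robot as it stands. The module is installed in compiled form; this text tells all that it offers. Calls block until the motion is done:
- arm.move_to(position, orientation): joint-space move of the TCP to a pose.
- arm.servo_line(position, rot=None, velocity=0.15, threshold=None): straight line of the TCP; rot=None keeps the orientation; velocity is the mean speed in m/s. With threshold (N) it stops when the force on the tool has changed by that much, and returns True; else False.
- arm.movej(angles): joint-space move.
- arm.move_gripper(opening, grasp_force=None): opening from 0.0 (shut) to 1.0 (fully open); grasp_force is the grip in N (None keeps the last); returns when the fingers have stopped.
- arm.pause(seconds).
- arm.solve_ik(position, orientation): joint angles nearest the present ones, or None.
- optics.grab_frame(name): name is "scene" or "top" or "wrist"; returns the picture (384x512x3 uint8, red, green, blue); there is no depth.
- optics.get_calibration(name): a dict with "fx", "fy", "cx", "cy" (pixels), "cam_to_world" (4x4, takes a point from camera to world coordinates). Camera axes: x right, y up, looking along -z (the intrinsics and any distortion apply to the point x, -y, -z); pixel columns grow to the right and rows downward; lengths in m; the calibration is good to about 2 mm. A picture is of the moment at which its call begins: read the wrist's pose just before it. get_calibration takes no time and is no camera call; for the wrist camera it gives the pose at the moment of the call.
A pose or a line that the arm cannot do raises arm.MotionError and nothing moves.
- arm.hand_in(): hands the job in; it is judged then, once.
Trained networks look in the newest picture that a camera, given by its name, has taken for a name from the list of things; names that differ only in an ending like _2 or _b are one class to them, and where a whole thing is asked for, a point or a joint stands for the part that bears it (a point fixed in the world has none). Each returns a list of dicts, best first, with "score" (0 to 1); they miss things now and then, are a little off and sometimes report something else, mostly with a low value. They report only what shows in the picture. A call takes as long as a camera call. They do not tell look-alikes from the thing itself.
- spotter.recognise(camera, thing): "extent" ([left, top, right, bottom] in pixels, round what is visible of it).
- spotter.masks_of(camera, thing): "mask" (384x512 bool, what is visible of it) and "extent" ([left, top, right, bottom] in pixels, round what is visible of it).
Readings, each from a call of its own:
- arm.current_clock(): time.
- arm.current_joint_pos(): joint angles.
- arm.current_joint_velocities(): joint speeds.
- arm.current_tau(): joint torques, N m.
- arm.current_tool_pos(): TCP position.
- arm.current_tcp_rot(): TCP orientation.
- arm.current_contact_force(): force on the tool from outside, world axes, zero at the start.
- arm.current_wrist_torque(): the same for the moment, N m.
- arm.current_width(): opening from 0.0 (shut) to 1.0 (fully open).
- arm.current_finger_force(): force on a finger pad.
Only numpy, scipy, OpenCV 4.12 (cv2) and the standard library are available. Lean on these libraries where they do the work, as an engineer would, in place of code of your own. Each camera call takes 0.05 s, during which the arm holds its last target. There are 200 camera calls.

TASK

On the slotted carving board, push the blue holding disc with your fingers along its L-shaped slot to the corner, then round the corner and along the short leg right to its end, so that it pushes the wooden blank home against the long cleat and traps it there. The disc is only pushed: never lift its pin out of the slot. Leave the glue bottle, the gouge and the dark offcut where they are, then take the hand clear.

Things in the scene. Friction and masses are not known exactly. Their poses are not given: they have to be found in the camera images.
- board: Pale wooden board fixed to the bench, 300 (x) x 330 (y) x 40 mm; origin at the centre of its underside, z up, top face at z = 40. An L-shaped slot 24 mm wide, 28 deep, is cut in its top (dark floor, dark edge band). Two fixed cleats stand 22 mm above the top: the long one over x 0 to 140, y -148 to -123, the end one over x 120 to 142, y -115 to -35.
- disc: Round blue disc, 92 mm diameter, 24 thick, about 0.45 kg, flat and loose on the board's top; origin at the centre of its underside, yaw meaningless. A bolt head stands 4 mm proud on top; beneath, a steel pin, 18 mm diameter, 24 long, hangs in the slot with 3 mm play each side. Starts early in the long leg; slides with a few N of friction. Push low on the rim: pushed hard at a slot end it may tip.
- blank: Loose mid-brown wooden block 100 (x) x 90 (y) x 30 mm, about 0.2 kg, a dark round mark on top, lying on the board beside the long cleat with a gap of about 8 to 18 mm; origin at the centre of its underside. The disc at the slot's end pushes it to within about 2 mm of the long cleat.
- slot_start (a point): Fixed on the board's top face: where the pin's axis is at the outer end of the long leg; in the board's frame x -80, y +85 mm. The long leg runs straight from here along the board's +x to slot_corner.
- slot_corner (a point): The same where the pin's axis is at the corner of the L: board x +65, y +85 mm. The short leg runs straight from here along the board's -y to slot_end.
- slot_end (a point): The same where the pin's axis is at the closed end of the short leg, the disc's final place: board x +65, y +15 mm.
- glue: Bystander: white glue bottle with a red cap, 54 mm diameter, 130 mm tall, standing on the bench off the board's -y side; origin at the centre of its underside.
- gouge: Bystander: small palm gouge, pale wooden handle 65 mm long and 24 mm thick, short steel blade, 136 mm in all, lying on the board's -x, -y quarter; origin near the ferrule, on its underside.
- offcut: Bystander: dark wooden block 50 x 70 x 45 mm tall, on the bench off the board's +y side; origin at the centre of its underside.
Not all that is in view belongs to the job. What is meant by the blank is not purple or turquoise, and is the larger of those in its own colour.

How it is judged:
On the way:
1. the disc's pin has reached the corner of the slot (horizontal distance between disc and slot_corner below 0.012 m and z of disc in the frame of board below 0.046 m), for 0.1 s.
At the end, for the whole second after the job is handed in: The disc lies flat and at rest with its pin within 7 mm of the end of the short leg, and the blank lies flat and at rest between the disc and the long cleat, less than about 9 mm from the cleat and within 20 mm of its first place along it (horizontal distance between disc and slot_end below 0.007 m and z of disc in the frame of board below 0.042 m and angle between each of disc, blank's own z axis and vertical below 0.05 rad and linear speed of each of disc, blank below 0.01 m/s and y of blank in the frame of board between -0.082 and -0.069 m and x of blank in the frame of board between 0.045 and 0.08 m); the robot touches nothing.
It fails at once if the disc is lifted: its underside centre more than 8 mm above the board (z of disc in the frame of board above 0.048 m).
It fails at once if the blank is lifted more than 8 mm (z of blank in the frame of board above 0.048 m).
It fails at once if the glue is moved more than 20 mm (distance of glue from where it was at the start of the episode above 0.02 m).
It fails at once if the gouge is moved more than 20 mm (distance of gouge from where it was at the start of the episode above 0.02 m).
It fails at once if the offcut is moved more than 20 mm (distance of offcut from where it was at the start of the episode above 0.02 m).
It also fails if it takes over 64 s, if anything falls off the work surface, if the arm or the gripper's body presses on something with over 40 N, if the wrist force passes 120 N, or if a joint passes its speed limit or range.

## Working session

There is one attempt and no reset: what is moved stays moved. The work goes in short steps, each a Python script; the robot and the scene stay as the last script left them, time stands still between calls to the robot, and variables do not carry over. Pictures are saved under pics/ and viewed, at most 10 in all, crops included, and the job is handed in when it is done.

```bash
mkdir -p pics
python3 - <<'E'
from bench import arm, optics, spotter
import cv2, numpy as np
for n in ("scene","top"):
    im=optics.grab_frame(n); cv2.imwrite(f"pics/{n}0.png",im[:,:,::-1])
    c=optics.get_calibration(n); print(n,{k:(np.round(v,3).tolist() if k=="cam_to_world" else v) for k,v in c.items()})
    for t in("board","disc","blank","glue","gouge","offcut"):
        print(t,[(round(r["score"],2),np.round(r["extent"]).tolist()) for r in spotter.recognise(n,t)])
print(arm.current_clock(),arm.current_tcp_rot())
E
```

```text
scene {'fx': 443.1873945636727, 'fy': 443.1873945636727, 'cx': 262.6148619613692, 'cy': 186.74653843351484, 'cam_to_world': [[0.794, -0.446, 0.414, 1.1], [0.609, 0.59, -0.531, -0.686], [-0.008, 0.673, 0.74, 1.062], [0.0, 0.0, 0.0, 1.0]]}
board [(0.74, [170.0, 167.0, 318.0, 291.0])]
disc [(0.88, [244.0, 177.0, 275.0, 204.0])]
blank [(0.91, [111.0, 201.0, 152.0, 227.0]), (0.83, [326.0, 244.0, 351.0, 272.0]), (0.67, [210.0, 219.0, 255.0, 258.0]), (0.63, [291.0, 274.0, 332.0, 312.0])]
glue [(0.74, [143.0, 221.0, 167.0, 257.0])]
gouge [(0.65, [189.0, 194.0, 221.0, 221.0])]
offcut [(0.19, [213.0, 219.0, 258.0, 258.0])]
top {'fx': 431.7859135367889, 'fy': 431.7859135367889, 'cx': 259.74116531020087, 'cy': 190.96089147038924, 'cam_to_world': [[-0.01, 0.994, -0.107, 0.404], [-1.0, -0.012, -0.023, 0.01], [-0.024, 0.106, 0.994, 1.357], [0.0, 0.0, 0.0, 1.0]]}
board [(0.91, [234.0, 123.0, 365.0, 252.0]), (0.33, [203.0, 163.0, 229.0, 181.0])]
disc [(0.57, [254.0, 182.0, 280.0, 211.0])]
blank [(0.83, [309.0, 81.0, 335.0, 113.0]), (0.82, [336.0, 265.0, 382.0, 305.0]), (0.8, [268.0, 87.0, 288.0, 110.0]), (0.56, [310.0, 157.0, 349.0, 197.0])]
glue [(0.92, [364.0, 224.0, 386.0, 240.0])]
gouge [(0.56, [291.0, 215.0, 337.0, 231.0])]
offcut [(0.82, [208.0, 164.0, 229.0, 179.0])]
0.7 [5.35798030e-01 3.09552589e+00 1.46820725e-05]
```

Run:
```python
import cv2
a=cv2.imread("pics/top0.png")[60:320,190:400]; cv2.imwrite("pics/topc.png",cv2.resize(a,None,fx=2.3,fy=2.3,interpolation=2))
a=cv2.imread("pics/scene0.png")[150:320,100:360]; cv2.imwrite("pics/scc.png",cv2.resize(a,None,fx=3,fy=3,interpolation=2))
```

```text
(no output)
```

View pics/topc.png

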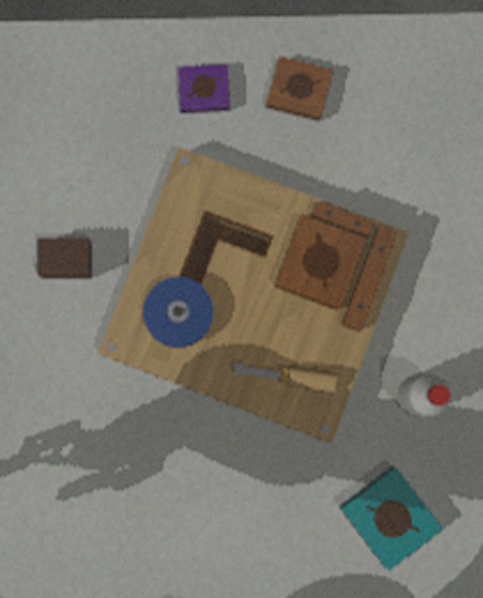

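View pics/scc.png

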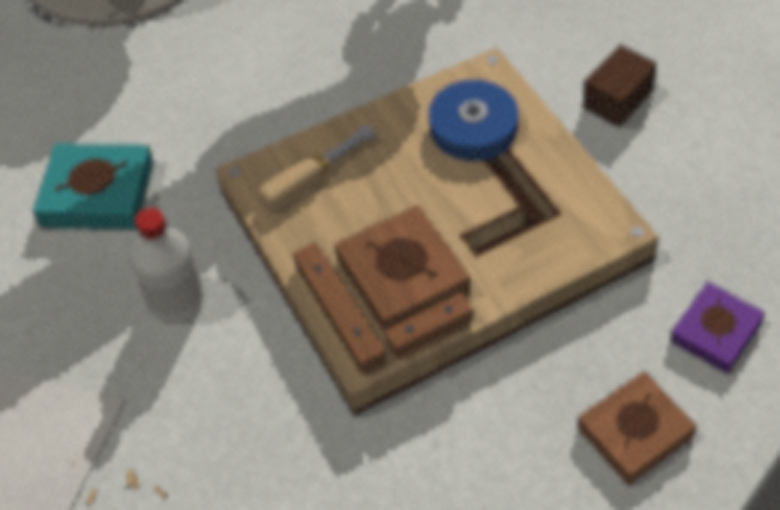

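The top crop shows the board rotated about 15–20° with the disc at crop (178,311), the slot corner near (205,225) and the slot end near (268,245). There are four blank candidates, in full top pixels:
- brown on the board at (330,177), larger
- brown at (322,97), smaller
- purple at (278,98)
- turquoise at (360,285)

The larger brown one, lying on the board by the long cleat, fits the description, and this enlarged crop confirms it.

Next I'll fit the board pose and go for a near look with the wrist camera.

```bash
cat > h.py <<'E'
from bench import arm, optics, spotter
import numpy as np, cv2
from scipy.optimize import least_squares
from scipy.spatial.transform import Rotation as R
def ray(c,px,z):
    M=c["cam_to_world"]; u=np.atleast_2d(px).astype(float)
    d=np.c_[(u[:,0]-c["cx"])/c["fx"],-(u[:,1]-c["cy"])/c["fy"],-np.ones(len(u))]@M[:3,:3].T
    o=M[:3,3]; return (o+d*((z-o[2])/d[:,2])[:,None])[:,:2]
def proj(c,P):
    M=np.linalg.inv(c["cam_to_world"]); q=np.atleast_2d(P)@M[:3,:3].T+M[:3,3]
    return np.c_[c["cx"]-c["fx"]*q[:,0]/q[:,2],c["cy"]+c["fy"]*q[:,1]/q[:,2]]
def b2w(p,xy):
    c,s=np.cos(p[2]),np.sin(p[2]); xy=np.atleast_2d(xy); return xy@np.array([[c,s],[-s,c]])+p[:2]
def w2b(p,w):
    c,s=np.cos(p[2]),np.sin(p[2]); return (np.atleast_2d(w)-p[:2])@np.array([[c,-s],[s,c]])
def fit(B,W):
    return least_squares(lambda p:(b2w(p,B)-W).ravel(),[*W.mean(0),0],loss="soft_l1",f_scale=.003).x
def down(yaw): # tool down, closing line y at angle yaw in world
    x=np.array([np.sin(yaw),-np.cos(yaw),0]);y=np.array([np.cos(yaw),np.sin(yaw),0])
    return R.from_matrix(np.c_[x,y,np.cross(x,y)]).as_rotvec()
E
python3 - <<'E'
from h import *
c=optics.get_calibration("top")
px=np.array([[180,148],[410,230],[333,442],[100,353],[208,212],[271,240]])/2.3+[190,60]
# last two: outer slot corner (77,97); slot end centre x65, y 3
B=np.array([[150,165],[150,-165],[-150,-165],[-150,165],[77,97],[65,3]])/1e3
W=ray(c,px,.04); p=fit(B,W); print(p,np.round(1e3*(b2w(p,B)-W)).tolist())
d=ray(c,np.array([178,311])/2.3+[190,60],.066); print("disc",d,w2b(p,d))
print(w2b(p,ray(c,np.array([320,258])/2.3+[190,60],.07)))
print("TCP rot",R.from_rotvec(arm.current_tcp_rot()).as_matrix().round(2).tolist(),down(0))
w=optics.get_calibration("wrist"); T=np.eye(4);T[:3,:3]=R.from_rotvec(arm.current_tcp_rot()).as_matrix();T[:3,3]=arm.current_tool_pos()
print(np.round(np.linalg.inv(T)@w["cam_to_world"],3),w["fx"])
for y in np.linspace(-3.14,3.14,9):
    q=arm.solve_ik([*p[:2],.32],down(y)); print(round(y,2),None if q is None else np.round(q,2))
E
```

```text
[ 0.55755247 -0.08668488 -0.37361603] [[3.0, 0.0], [-0.0, -1.0], [0.0, -2.0], [1.0, 0.0], [-1.0, 0.0], [-7.0, 1.0]]
disc [[0.52948883 0.01683446]] [[-0.06391057  0.08613513]]
[[ 0.06620767 -0.06264329]]
TCP rot [[-0.94, 0.34, 0.0], [0.34, 0.94, 0.0], [-0.0, 0.0, -1.0]] [-0.         -0.         -1.57079633]
[[ 0.001  0.947  0.321  0.083]
 [ 1.    -0.001 -0.     0.001]
 [-0.     0.321 -0.947 -0.143]
 [ 0.     0.     0.     1.   ]] 292.8930102403195
-3.14 [-0.36  1.01  1.58  3.14  2.59 -2.78]
-2.36 [-0.36  1.01  1.58  3.14  2.59 -1.99]
-1.57 [-0.36  1.01  1.58  3.14  2.59 -1.21]
-0.79 [-0.36  1.01  1.58  3.14  2.59 -0.42]
0.0 [-0.36  1.01  1.58  3.14  2.59  0.36]
0.79 [-0.36  1.01  1.58  3.14  2.59  1.15]
1.57 [-0.36  1.01  1.58  3.14  2.59  1.93]
2.36 [-0.36  1.01  1.58  3.14  2.59  2.72]
3.14 [-0.36  1.01  1.58  3.14  2.59 -2.78]
```

```bash
sed -i 's/x=np.array(\[np.sin(yaw),-np.cos(yaw),0\])/x=np.array([-np.sin(yaw),np.cos(yaw),0])/; s/np.cross(x,y)\]/-np.array([0,0,1])]/' h.py
cat >> h.py <<'E'
P=np.array([0.55755247,-0.08668488,-0.37361603])
E
python3 - <<'E'
from h import *
rot=down(P[2]+np.pi/2); print(R.from_rotvec(rot).as_matrix().round(2))
arm.move_gripper(0.0)
t=b2w(P,[-.135,.086])[0]
print(arm.solve_ik([*t,.22],rot),arm.solve_ik([*t,.045],rot),arm.solve_ik([*b2w(P,[.065,.17])[0],.045],rot))
arm.move_to([*t,.22],rot)
c=optics.get_calibration("wrist"); im=optics.grab_frame("wrist"); print(arm.current_tool_pos(),arm.current_clock())
np.save("w0.npy",c["cam_to_world"]); print(c)
pts=np.array([[150,165],[150,-165],[-150,165],[77,97],[53,73],[53,3],[77,3]])/1e3
u=proj(c,np.c_[b2w(P,pts),np.full(len(pts),.04)])
v=im[:,:,::-1].copy(); 
for q in u: cv2.circle(v,tuple(int(a) for a in q.round()),2,(0,255,255),1)
print(u.round().tolist())
cv2.imwrite("pics/w0.png",im[:,:,::-1]);cv2.imwrite("pics/w0m.png",cv2.resize(v,None,fx=1.5,fy=1.5,interpolation=2))
for t in("disc","blank"): print(t,[(round(r["score"],2),np.round(r["extent"]).tolist()) for r in spotter.recognise("wrist",t)])
E
```

```text
[[-0.93  0.36  0.  ]
 [ 0.36  0.93 -0.  ]
 [-0.    0.   -1.  ]]
[-1.63519136e-01  2.41823070e-01  1.53961726e+00 -4.44089210e-16
  1.36015232e+00 -1.36069943e+00] [-1.63519136e-01  4.78828629e-01  1.78961913e+00 -4.44089210e-16
  8.73144895e-01 -1.36069943e+00] [-1.02943558e-01  7.71047089e-01  1.13539363e+00 -4.44089210e-16
  1.23515193e+00 -1.30012385e+00]
[0.4632176  0.04332747 0.22003217] 3.5
{'fx': 292.8930102403195, 'fy': 292.8930102403195, 'cx': 252.13758264463644, 'cy': 189.12747955300935, 'cam_to_world': array([[ 3.63115060e-01, -8.82422139e-01, -2.99129775e-01,
         3.86232227e-01],
       [ 9.31744288e-01,  3.43958092e-01,  1.16384762e-01,
         7.41703721e-02],
       [ 1.87615719e-04, -3.20973520e-01,  9.47088150e-01,
         3.63055145e-01],
       [ 0.00000000e+00,  0.00000000e+00,  0.00000000e+00,
         1.00000000e+00]])}
[[305.0, 358.0], [77.0, 358.0], [321.0, 154.0], [259.0, 318.0], [241.0, 303.0], [189.0, 303.0], [190.0, 318.0]]
disc [(0.74, [211.0, 185.0, 296.0, 257.0])]
blank [(0.71, [90.0, 277.0, 174.0, 340.0])]
```

View pics/w0m.png

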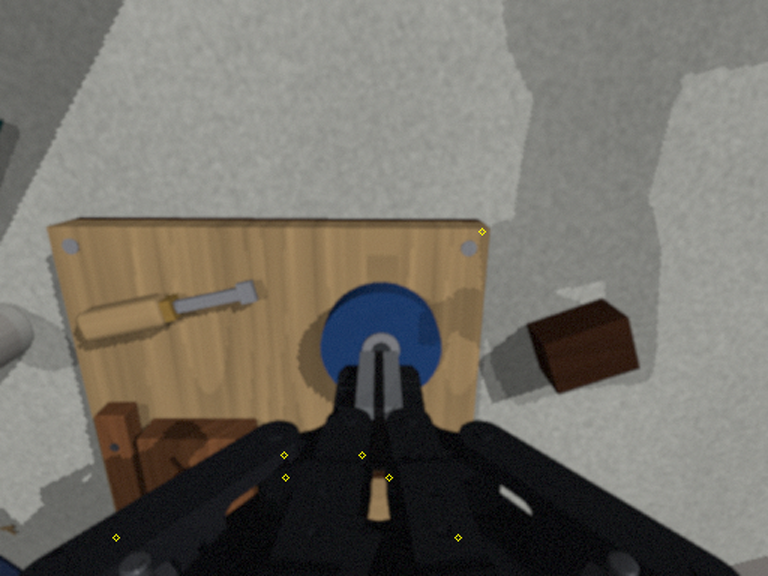

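The wrist view shows the disc's bolt at (381,345) and the board's -x corners at (488,229) and (52,228) in the 1.5x picture. They match the fit to about 3 mm. I'll refine the pose with these, descend behind the disc and push to the corner.

Run:
```python
from h import *
c=optics.get_calibration("wrist"); c["cam_to_world"]=np.load("w0.npy")
W=ray(c,np.array([[488,229],[52,228]])/1.5,.04); print("corners in board",w2b(P,W))
d=ray(c,np.array([[381,345]])/1.5,.068); print("disc",w2b(P,d))
rot=down(P[2]+np.pi/2)
y=.5*(w2b(P,d)[0,1]+.086)
t=b2w(P,[-.135,y])[0]
print("touch down",arm.servo_line([*t,.046],rot,.1,threshold=8),arm.current_tool_pos())
f0=arm.current_contact_force()
for x,v,th in((-.10,.04,6),):
    pass
hit=arm.servo_line([*b2w(P,[.03,y])[0],.046],rot,.08,threshold=25)
print(hit,w2b(P,arm.current_tool_pos()[:2]),arm.current_contact_force()-f0,arm.current_clock())
if not hit:
    print(arm.current_contact_force()-f0)
im=optics.grab_frame("top")
for r in spotter.masks_of("top","disc")[:1]:
    ys,xs=np.nonzero(r["mask"]); q=[(xs.min()+xs.max())/2,(ys.min()+ys.max())/2]; print(r["score"],q,w2b(P,ray(optics.get_calibration("top"),q,.06)))
cv2.imwrite("pics/t1.png",cv2.resize(im[60:320,190:400,::-1],None,fx=2.3,fy=2.3,interpolation=2))
```

```text
corners in board [[-0.15190684  0.16922008]
 [-0.15202197 -0.15537827]]
disc [[-0.07003758  0.0896613 ]]
touch down False [0.46410396 0.04434702 0.04634312]
True [[0.00838979 0.08765936]] [-2.58584872  1.79684955  1.2687202 ] 7.1167
```

View pics/t1.png

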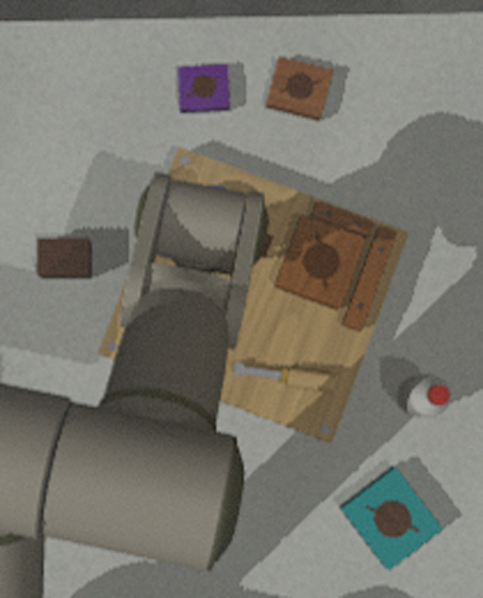

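The finger stopped at board x = 8 mm, so the disc's centre is at about x = 65 mm, which is the corner. Now I'll go round to the +y side and push down the short leg.

Run:
```python
from h import *
rot=down(P[2]+np.pi/2)
L=lambda x,y,z,v,th=None:arm.servo_line([*b2w(P,[x,y])[0],z],rot,v,threshold=th)
L(-.006,.088,.046,.1); L(-.006,.088,.12,.2); L(.066,.165,.12,.2)
print("down",L(.066,.165,.046,.1,8),arm.current_tool_pos()[2])
f0=arm.current_contact_force()
hit=L(.066,.070,.046,.06,25)
print(hit,w2b(P,arm.current_tool_pos()[:2]),arm.current_contact_force()-f0,arm.current_clock())
```

```text
down False 0.04679376016386605
True [[0.06596986 0.07799615]] [3.56584915 5.20234022 0.96295173] 10.9583
```

Run:
```python
from h import *
rot=down(P[2]+np.pi/2)
L=lambda x,y,z,v,th=None:arm.servo_line([*b2w(P,[x,y])[0],z],rot,v,threshold=th)
L(.066,.095,.046,.1); L(.066,.11,.15,.2)
arm.move_to([*b2w(P,[-.2,.16])[0],.25],rot)
for n in("top","scene","wrist"):
    c=optics.get_calibration(n); im=optics.grab_frame(n)
    if n=="wrist": np.save("w1.npy",c["cam_to_world"])
    cv2.imwrite(f"pics/{n}2.png",im[:,:,::-1])
    for t,z in(("disc",.06),("blank",.07)):
        for r in spotter.masks_of(n,t)[:4]:
            ys,xs=np.nonzero(r["mask"]); print(n,t,round(r["score"],2),w2b(P,ray(c,[xs.mean(),ys.mean()],z)).round(3))
print(arm.current_clock())
a=cv2.imread("pics/top2.png")[110:260,230:380]; a=cv2.resize(a,None,fx=3.9,fy=3.9,interpolation=2)
cv2.imwrite("pics/t2.png",a)
```

```text
top disc 0.77 [[0.067 0.019]]
top blank 0.94 [[ 0.063 -0.071]]
top blank 0.87 [[-0.213 -0.257]]
top blank 0.72 [[0.273 0.043]]
top blank 0.68 [[0.229 0.162]]
scene disc 0.63 [[0.069 0.018]]
scene blank 0.87 [[ 0.068 -0.076]]
scene blank 0.84 [[-0.167 -0.274]]
scene blank 0.71 [[0.27  0.139]]
scene blank 0.67 [[0.314 0.021]]
wrist disc 0.55 [[0.044 0.035]]
wrist blank 0.88 [[ 0.017 -0.072]]
wrist blank 0.3 [[-0.079  0.25 ]]
13.5083
```

View pics/t2.png

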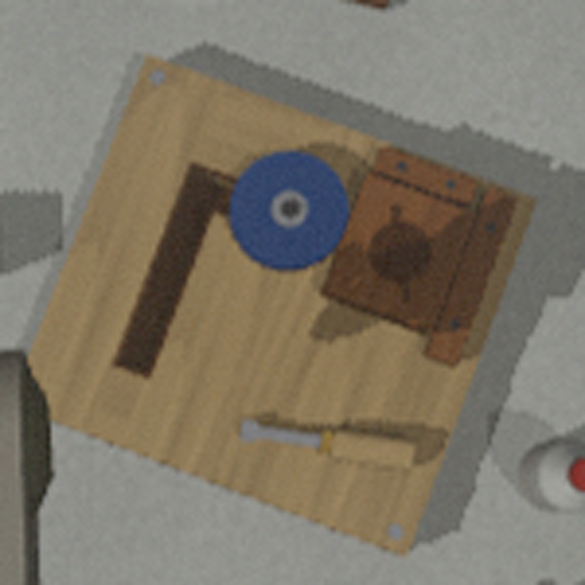

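The disc sits at the short leg's end, crop (290,208). The blank looks flush with the long cleat, with only a dark seam between them. The measured disc position is 3–4 mm short of the end, so one slower, firmer push will make sure.

Run:
```python
from h import *
c=optics.get_calibration("top")
px=np.array([[192,164],[113,366],[150,378],[147,55],[536,200],[408,555]])/3.9+[230,110]
B=np.array([[77,97],[-92,97],[-92,73],[150,165],[150,-165],[-150,-165]])/1e3
W=ray(c,px,.04);p=fit(B,W);print(p,w2b(p,W).round(3).tolist())
d=ray(c,np.array([290,208])/3.9+[230,110],.068);print("disc",w2b(p,d),w2b(P,d))
rot=down(P[2]+np.pi/2)
L=lambda x,y,z,v,th=None:arm.servo_line([*b2w(P,[x,y])[0],z],rot,v,threshold=th)
arm.move_to([*b2w(P,[.066,.14])[0],.15],rot)
L(.066,.11,.1,.2);L(.066,.11,.046,.1,8)
f0=arm.current_contact_force()
print(L(.066,.088,.046,.1,30),L(.066,.066,.046,.02,40),w2b(P,arm.current_tool_pos()[:2]),arm.current_contact_force()-f0)
L(.066,.11,.046,.1); L(.066,.12,.15,.2)
arm.move_to([*b2w(P,[-.2,.16])[0],.25],rot)
for n in("top","scene"):
    c=optics.get_calibration(n); im=optics.grab_frame(n)
    cv2.imwrite(f"pics/{n}3.png",im[:,:,::-1])
    for t,z in(("disc",.06),("blank",.07)):
        for r in spotter.masks_of(n,t)[:1]:
            ys,xs=np.nonzero(r["mask"]); w=ray(c,[xs.mean(),ys.mean()],z);print(n,t,round(r["score"],2),w2b(P,w).round(3),w2b(p,w).round(3))
print(arm.current_clock())
a=cv2.imread("pics/scene3.png")[150:300,160:330]; cv2.imwrite("pics/s3.png",cv2.resize(a,None,fx=3.9,fy=3.9,interpolation=2))
```

```text
[ 0.55574837 -0.08404358 -0.37549664] [[0.079, 0.099], [-0.093, 0.1], [-0.092, 0.069], [0.149, 0.164], [0.148, -0.165], [-0.149, -0.165]]
disc [[0.06829517 0.01434426]] [[0.06567835 0.01601642]]
False True [[0.0658499  0.07783298]] [2.93239322 5.09048321 1.12326957]
top disc 0.95 [[0.066 0.019]] [[0.069 0.018]]
top blank 0.96 [[ 0.062 -0.072]] [[ 0.065 -0.074]]
scene disc 0.62 [[0.068 0.018]] [[0.071 0.016]]
scene blank 0.95 [[-0.169 -0.273]] [[-0.166 -0.275]]
19.525
```

View pics/s3.png

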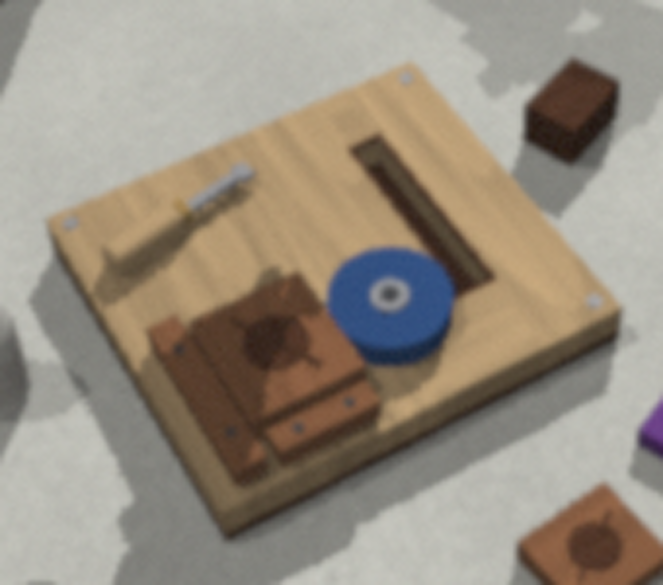

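The firmer 40 N push stopped within 0.2 mm of the first, so the disc is at the hard end. The picture shows the disc flat at (390,300), touching the blank, which sits against the long cleat. The gouge and offcut are unmoved and the hand is clear.

```bash
python3 -c "
from bench import arm
print(arm.hand_in())"
```

```text
the job is handed in; nothing more can be done
None
```

I pushed the disc round the corner to the short leg's hard end, with the blank trapped against the long cleat and the hand clear, and handed the job in at about 20 s of the 64 s; the hand-in returned no verdict.

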